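# Fit the fork head into its collet handle

### The job

Lift the steel fork head out of its wooden rest block and set its round shank fully home in the brass collet of the upright handle, without forcing it. Let go of it, then swing the red post of the collet nut clockwise (seen from above) until the jaws grip the shank firmly: stop when the push at the post has risen to about twice what it takes to turn the nut freely, as more would crack the nylon jaws. Leave the other things on the plank where they are.

Things in the scene. Friction and masses are not known exactly. Their poses are not given: they have to be found in the camera images.
- fork_mid (a point): Loose steel hand-fork head, 110 to 220 g, 105 mm tall, upright, shank down in the rest block. This point: middle of its centre tine, 83 mm above the shank's end. z up along the shank. Three flat tines 8 mm thick (x), 10 mm wide (y), 44 mm tall, 16 mm apart along y, on a web 9 x 42 x 14 mm that begins 47 mm above the shank's end. Pinch the tines across their 8 mm (fingers closing along x)
- fork_tip (a point): The lower end of the fork head's round shank, on its axis: shank 14 mm in diameter, 47 mm long, end chamfered 1.5 mm. z up along the shank
- fork: The same fork head as a whole; origin at the shank's lower end, axes as above
- rest: Fixed wooden rest block 70 x 70 x 60 mm, origin under its centre; a round hole 17 mm wide and 42 mm deep in its top centre holds the fork's shank at the start. The fork must be lifted about 45 mm to be clear
- mouth (a point): Centre of the collet's mouth, 106 mm above the plank, z up. A fixed upright tool handle on a 100 x 90 mm foot block carries the fixed brass collet, 32 x 32 mm square, with a round bore 15.6 mm wide, 42 mm deep, chamfered 1.5 mm at the mouth. When home, the shank's end stands on the bore's floor 42 mm below this point
- collet: The fixed foot block, handle and brass collet together; origin under the foot, on the bore's axis
- post (a point): Red upright post on the nut's lever, 14 mm in diameter, 50 mm tall; this point is on its axis, 90 mm from the bore's axis, 106 mm above the plank, 20 mm below its top. The lever bar (10 mm thick) ends 28 mm below it; x outward along the lever, z up. A push of about 5 N here turns the nut freely; after the bite it grows by 2 N per 0.1 rad: 8 N is just firm, 11 N right, 13.5 N cracks the jaws
- nut: The collet nut (58 mm round, 20 to 36 mm below the mouth, on the bore's axis) that carries the lever; z up, x along the lever. Turning it clockwise closes three nylon jaws (jaw_1 to jaw_3) in the bore, 28 mm below the mouth; it stays where it is left. How far it turns before the jaws bite cannot be seen and differs from time to time: 0.4 to 1.25 rad from its start
- pot: Terracotta pot, 90 mm across, 85 mm tall, loose bystander; origin under its centre
- tray: Green plastic seed tray 170 x 240 x 45 mm, loose bystander; origin under its centre
- seedlid_handle (a point): Knob on the lid of the fixed grey flip-top seed box (120 x 170 x 60 mm), a bystander to be left shut
Things that resemble listed ones, but are neither listed nor needed, are in the scene too. Of the things like the fork, leave any that is green; of the rest the smaller one is meant.

How it is judged:
By the outcome, as a careful person would: the job done as asked, in the order asked, and still so for the second after the job is handed in, with the robot touching nothing.
It also fails if it takes over 72 s, if anything falls off the work surface, if the arm or the gripper's body presses on something with over 40 N, if the wrist force passes 120 N, or if a joint passes its speed limit or range.

### The arm

A 7-joint arm with a two-finger parallel gripper is mounted at the origin on the work surface. World frame = base frame: x ahead of the robot, y to its left, z up, the work surface at z = 0. Lengths are in m, angles in rad, forces in N, time in s.
With the tool pointing down it reaches from about 0.425 to 0.875 m from the base axis. Payload 4.7 kg.
Tool frame: the origin (TCP) lies at the very end of the fingers, on their centre line; the grasp point (between the pads) lies 19 mm behind it; z points along the fingers, y is the direction in which the jaws open and shut (so a half turn about z gives the same grasp; the last joint's range is limited). The gripper opens to 87 mm and grips with 3 to 60 N. Pads are 19 mm wide; open, the fingers measure 117 mm over their backs; the gripper's body (75 mm by 190 mm) begins 51 mm behind the grasp point.
Start: joints at [-1.194, 0.321, -0.07, 1.45, 0.023, 1.371, -0.057], TCP at [0.231, 0.608, 0.195] pointing down, gripper open.
Joint ranges: [-2.86, 2.86], [-0.3, 2.09], [-1.38, 1.24], [0.06, 2.45], [-1.56, 4.7], [0.09, 2.05], [-2.69, 2.69]. Speed limits (rad/s): [2.57, 2.57, 3.14, 3.14, 3.14, 3.14, 3.14].

### API

Orientations are given as a rotation vector (axis times angle).
In Python, from bench import * gives the robot as it stands.
- The arm moves only by the shell command python3 -m jog 'ROWS' [OPENING] [FORCE]. ROWS is JSON, a list of rows, each a list of 4 numbers: the shift along the world's x, y, z in mm, then the turn about the world's z in rad. In form: [[x, y, z, twist], ...]. A call has exactly 8 rows; each row is the pose to reach, as a shift and turn from the pose commanded when the call began; what a row does not reach only later rows make up. A row lasts 1/8 s, in which the tool goes at most 62.5 mm and 10.7 degrees, less where a joint would pass 70% of its speed; a pose out of reach is approached as far as the arm can. A call with a gripper value outside its range is refused whole. OPENING is the opening, from -1 (shut) to 1 (fully open), set as the call begins (- or left out, the last holds). The fingers move at their own pace and stop on an object; FORCE is the grip in N (left out, the last holds). Time passes only in rows, so rows that repeat a pose let the fingers close, or fill a call up. It gives the time, the measured TCP pose, the force and the opening at its end, in the units of the state.
- get_state(): the state, without advancing time (a new reading comes with each control period).
- get_image(name): name is "scene" or "top" or "wrist"; returns a dict with "image" (420x560x3 uint8, red, green, blue), "fx", "fy", "cx", "cy" (pixels), "position" and "rotation" of the camera in the world; the wrist camera has in their place "tool_from_camera" (4x4, takes a point from camera to tool coordinates, whose origin is the TCP and whose axes are the flange's). Camera axes: x right, y down, z forward; pixel columns grow to the right and rows downward; lengths in m; the calibration is good to about 2 mm. A picture is of the moment at which its call begins: read the wrist's pose just before it. There is no depth.
- close_job(): hands the job in, once; it reports no verdict.
The state is a dict: "time": time; "joint_positions": joint angles; "qd": joint speeds; "joint_torque": joint torques, N m; "position": TCP position; "tool_rot": TCP orientation; "ft_force": force on the tool from outside, world axes, zero at the start; "torque": the same for the moment, N m; "grip_width": opening from 0.0 (shut) to 1.0 (fully open).
Only numpy, scipy, OpenCV 4.12 (cv2) and the standard library are available. Lean on these libraries where they do the work, as an engineer would, in place of code of your own. Each camera call takes 0.05 s, during which the arm holds its last target. There are 200 camera calls.

## Working session

There is one attempt and no reset: what is moved stays moved. The work goes in short steps, Python scripts to look and compute and a shell command to move; the robot and the scene stay as the last step left them, time stands still between calls to the robot, and variables do not carry over. Pictures are saved under pics/ and viewed, about 8 in all and at most 12, crops included, and the job is handed in when it is done.

```bash
mkdir -p pics; ls
cat > h.py <<'E'
from bench import *
import numpy as np, cv2
from scipy.spatial.transform import Rotation as R
def snap(name,fn=None):
    s=get_state(); d=get_image(name)
    if 'position' not in d:
        T=np.eye(4);T[:3,:3]=R.from_rotvec(s['tool_rot']).as_matrix();T[:3,3]=s['position'];T=T@np.array(d['tool_from_camera'])
        d['position']=T[:3,3];d['rotation']=T[:3,:3]
    d['position']=np.array(d['position']);r=np.array(d['rotation']);d['rotation']=r if r.shape==(3,3) else R.from_rotvec(r).as_matrix()
    if fn: cv2.imwrite('pics/'+fn+'.png',d['image'][:,:,::-1]); np.save('pics/'+fn+'.npy',d,allow_pickle=True)
    return d
def load(fn): return np.load('pics/'+fn+'.npy',allow_pickle=True).item()
def ray(d,u,v): return d['rotation']@np.array([(u-d['cx'])/d['fx'],(v-d['cy'])/d['fy'],1.])
def atz(d,u,v,z):
    r=ray(d,u,v);p=d['position'];return p+r*(z-p[2])/r[2]
def proj(d,P):
    c=d['rotation'].T@(np.array(P)-d['position']);return np.array([d['fx']*c[0]/c[2]+d['cx'],d['fy']*c[1]/c[2]+d['cy']])
def tri(*a):
    A=np.zeros((3,3));b=np.zeros(3)
    for d,u,v in a:
        r=ray(d,u,v);r/=np.linalg.norm(r);M=np.eye(3)-np.outer(r,r);A+=M;b+=M@d['position']
    return np.linalg.solve(A,b)
E
python3 - <<'E'
from h import *
a=snap('scene','s0');b=snap('top','t0')
for d in(a,b):print(d['position'],d['rotation'].round(3).tolist(),d['fx'])
print(get_state())
E
```

```text
pics
[ 1.36321052 -0.83025024  0.84202368] [[0.749, 0.377, -0.545], [0.663, -0.42, 0.62], [0.005, -0.826, -0.564]] 493.88199990409925
[0.4313463  0.02277923 1.41981111] [[0.0, -0.987, 0.163], [-1.0, -0.001, -0.003], [0.003, -0.163, -0.987]] 428.6243622389136
{'time': 0.1, 'joint_positions': array([-1.19394558,  0.32172726, -0.07006988,  1.45152927,  0.02259874,
        1.37080298, -0.05688992]), 'qd': array([-0.00075853, -0.00151518,  0.00047669, -0.00320502, -0.00077222,
       -0.00070799,  0.0016933 ]), 'joint_torque': array([ 3.01033460e-04, -4.92571735e+01, -4.05530585e-01, -3.13399494e+01,
       -6.40937034e-02,  3.95006652e-02,  8.51635400e-05]), 'position': array([0.23051776, 0.60718171, 0.19359676]), 'tool_rot': array([-5.66615135e-01, -3.08986034e+00,  2.61912007e-03]), 'ft_force': array([-0.56066202,  0.22774286,  0.4874139 ]), 'torque': array([-0.02496078,  0.02201583,  0.03593837]), 'grip_width': 0.9960858620030965}
```

View pics/s0.png

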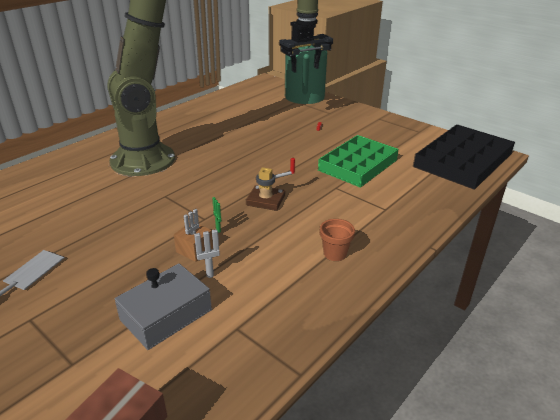

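View pics/t0.png

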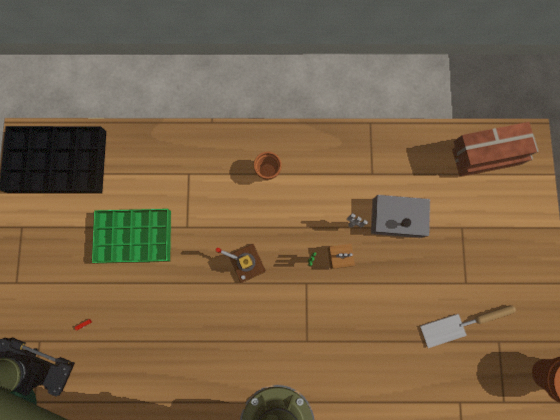

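The scene view shows three fork-like things: grey in the wooden block (193,222), green (217,215) and a larger grey one (208,245). The grey one in the block fits, being not green and the smaller of the other two. The collet is at (265,185) with its red post at (293,165). I'll confirm this in an enlarged crop.

Run:
```python
from h import *
s=load('s0')['image'];t=load('t0')['image']
def c(i,x,y,w,h): return cv2.resize(i[y:y+h,x:x+w,::-1],(400,300),interpolation=cv2.INTER_CUBIC)
cv2.imwrite('pics/c0.png',np.vstack([np.hstack([c(s,160,190,100,75),c(s,230,140,100,75)]),np.hstack([c(t,300,205,80,60),c(t,205,225,80,60)])]))
```

```text
(no output)
```

View pics/c0.png

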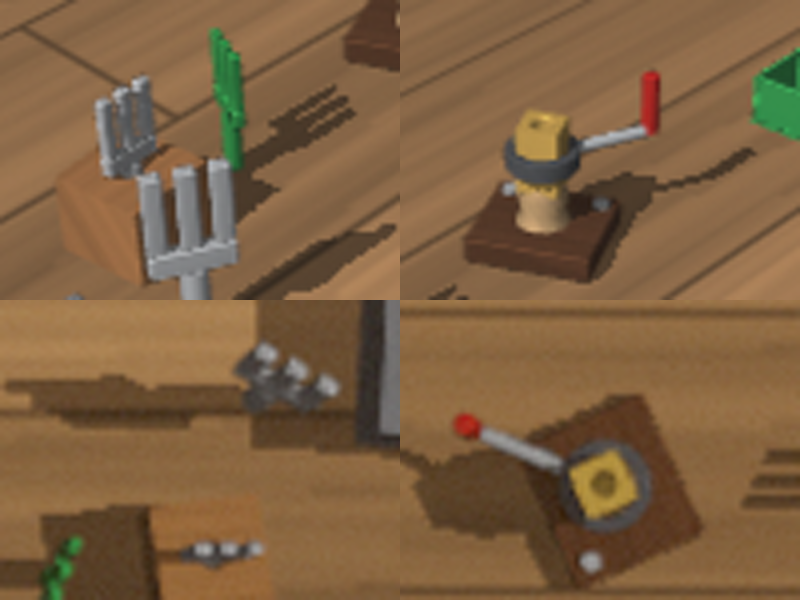

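Run:
```python
from h import *
s=load('s0');t=load('t0')
for n,u,v,z,us,vs in[('tineL',341,255,.123,195.7,210),('tineM',346.4,255,.123,190.5,212.7),('tineR',351.2,254.8,.123,185.8,215.2),('mouth',245.6,261.8,.106,265,170.7),('post',218.4,250,.126,293,158.5)]:
    print(n,atz(t,u,v,z).round(4),atz(s,us,vs,z).round(4),tri((t,u,v),(s,us,vs)).round(4))
st=get_state();M=R.from_rotvec(st['tool_rot']).as_matrix();print(M.round(3))
print(get_image('wrist')['tool_from_camera'])
```

```text
tineL [ 0.5114 -0.1931  0.123 ] [ 0.5202 -0.1895  0.123 ] [ 0.5143 -0.1903  0.1206]
tineM [ 0.5114 -0.2094  0.123 ] [ 0.5197 -0.2063  0.123 ] [ 0.514  -0.2068  0.1207]
tineR [ 0.512  -0.2239  0.123 ] [ 0.5193 -0.2213  0.123 ] [ 0.5143 -0.2217  0.1209]
mouth [0.4916 0.0954 0.106 ] [0.4962 0.0971 0.106 ] [0.4932 0.0971 0.1046]
post [0.526  0.1766 0.126 ] [0.5328 0.1817 0.126 ] [0.5291 0.1797 0.1249]
[[-0.935  0.355 -0.001]
 [ 0.355  0.935 -0.002]
 [-0.    -0.002 -1.   ]]
[[-6.48055088e-04 -9.69178576e-01 -2.46358414e-01  6.68086045e-02]
 [ 9.99999785e-01 -6.52254035e-04 -6.45576188e-05 -1.78570117e-03]
 [-9.81204082e-05 -2.46358402e-01  9.69178790e-01 -1.90473177e-01]
 [ 0.00000000e+00  0.00000000e+00  0.00000000e+00  1.00000000e+00]]
```

```bash
python3 - <<'E'
from h import *
s=load('s0');t=load('t0')
for u,v,us,vs in[(353,215.4,197.5,235),(359.2,218.6,206.5,233),(366,222,215,231.5),(315,254,214,198)]:
    print(tri((t,u,v),(s,us,vs)).round(4))
E
python3 -m jog '[[26,-51,10,-0.08],[52,-102,20,-0.16],[78,-153,30,-0.24],[104,-204,40,-0.32],[130,-255,50,-0.4],[156,-306,60,-0.48],[182,-357,65,-0.56],[208,-408,65,-0.64]]'
python3 -m jog '[[26,-51,0,-0.1],[52,-102,0,-0.2],[52,-102,0,-0.3],[52,-102,0,-0.4],[52,-102,0,-0.5],[52,-102,0,-0.57],[52,-102,0,-0.57],[52,-102,0,-0.57]]'
python3 - <<'E'
from h import *
snap('wrist','w1')
E
```

```text
[ 0.6205 -0.2461  0.1275]
[ 0.6228 -0.2471  0.134 ]
[ 0.6253 -0.2501  0.1415]
[ 0.5129 -0.1167  0.121 ]
time: 1.15
position: [0.4395, 0.198, 0.2601]
tool_rot: [1.513, 2.753, 0.002]
ft_force: [0.2, 0.5, -0.6]
grip_width: 1.0
time: 2.15
position: [0.4906, 0.0977, 0.2595]
tool_rot: [-2.222, -2.22, 0.0]
ft_force: [1.0, -0.3, -0.6]
grip_width: 0.999
```

View pics/w1.png

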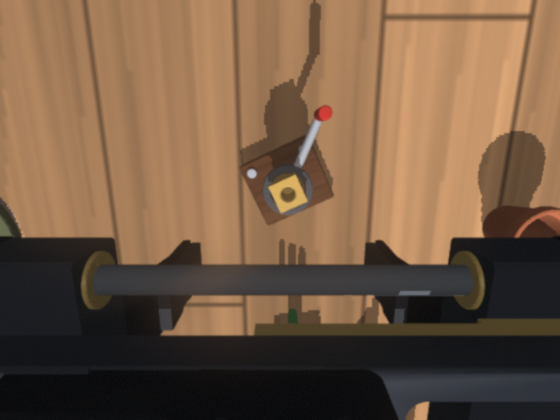

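The wrist view shows the bore centre near (288,194) and the post top near (324,113). I'll measure these with image processing.

Run:
```python
from h import *
d=load('w1');i=d['image'].astype(int)
r,g,b=i[...,0],i[...,1],i[...,2]
red=(r>120)&(g<60)&(b<60);ys,xs=np.nonzero(red[90:130,300:345]);print('red',xs.mean()+300,ys.mean()+90,xs.min()+300,xs.max()+300,ys.min()+90,ys.max()+90)
crop=d['image'][165:225,260:320]
hsv=cv2.cvtColor(crop,cv2.COLOR_RGB2HSV)
y=((hsv[...,1]>120)&(hsv[...,2]>140)&(hsv[...,0]>18)&(hsv[...,0]<32)).astype(np.uint8)
ys,xs=np.nonzero(y);pts=np.float32(np.c_[xs,ys]);rc=cv2.minAreaRect(pts);print(rc)
c=np.array(rc[0])+[260,165]
print('collet rect centre',c,atz(d,*c,.106))
g0=crop.sum(2)[20:40,18:40];dk=g0<230;ys,xs=np.nonzero(dk);print('bore',xs.mean()+278,ys.mean()+185,dk.sum())
print('bore',atz(d,288.5,194,.106),'post',atz(d,324,112.5,.126))
m=np.array([.4932,.0971,.106])
print(proj(d,m), d['position'])
cv2.imwrite('pics/c1.png',cv2.resize(d['image'][90:225,230:350,::-1],(533,600),interpolation=cv2.INTER_CUBIC))
```

```text
red 319.85714285714283 113.71428571428572 316 330 107 119
((27.551544189453125, 28.365982055664062), (29.343505859375, 30.15578269958496), 66.03751373291016)
collet rect centre [287.55154419 193.36598206] [0.4955264  0.09670543 0.106     ]
bore 287.7719298245614 195.82456140350877 57
bore [0.49654946 0.09600983 0.106     ] post [0.52981972 0.17895986 0.126     ]
[285.39056437 193.00829217] [0.49036687 0.16302507 0.44993921]
```

View pics/c1.png

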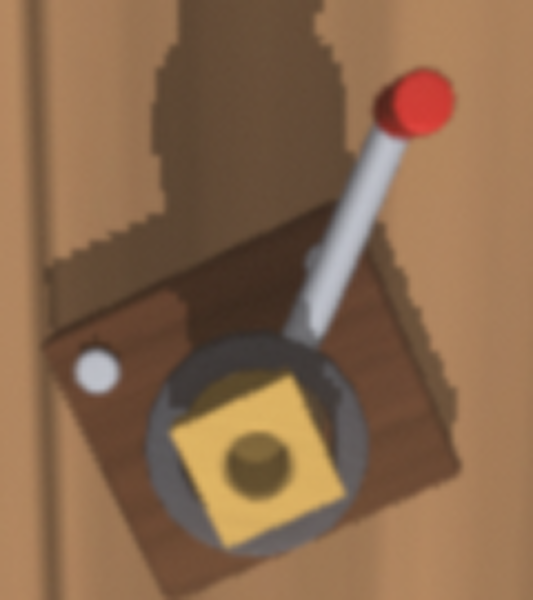

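The crop gives square corners that put the bore centre at about (288.3,194.1), so the mouth is at (0.496,0.096). That is within 3 mm of the fixed cameras. The post is 89 mm from the mouth at about 67°, which agrees with the 90 mm given. Next I go over the fork.

```bash
python3 -m jog '[[4,-51,0,0],[8,-102,0,0],[12,-153,0,0],[16,-204,0,0],[20,-255,0,0],[25,-305,-10,0],[25,-305,-30,0],[25,-305,-30,0]]' 0.2
python3 - <<'E'
from h import *
d=snap('wrist','w2');print(get_state()['position'],get_state()['grip_width'],get_state()['tool_rot'])
P=proj(d,[.515,-.207,.123]).astype(int);print(P)
x,y=P;cv2.imwrite('pics/c2.png',cv2.resize(d['image'][y-75:y+75,x-100:x+100,::-1],(800,600),interpolation=cv2.INTER_CUBIC));print(x-100,y-75)
E
```

```text
time: 3.2
position: [0.5146, -0.2072, 0.2282]
tool_rot: [-2.222, -2.217, 0.003]
ft_force: [-0.7, 0.9, 0.8]
grip_width: 0.602
[ 0.51549914 -0.20663574  0.22923788] 0.5985923372323995 [-2.22162759e+00 -2.21959231e+00  8.48363096e-04]
[283 202]
183 127
```

View pics/c2.png

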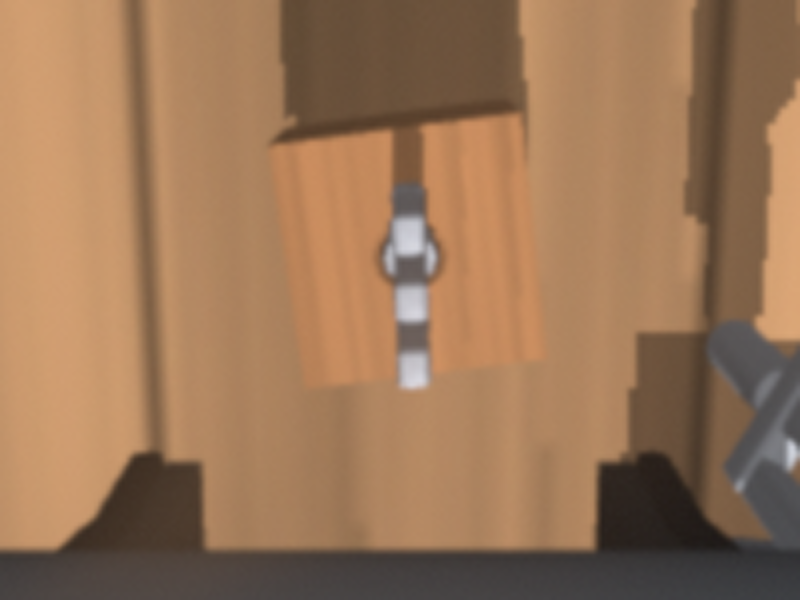

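The three tine tops are at about (285.3,185.8), (286,202.5) and (286.5,219.5), with the shank in the hole. The fork is turned roughly 2° from world y.

Run:
```python
from h import *
d=load('w2')
a=[atz(d,u,v,.123) for u,v in[(285.25,185.75),(286,202.5),(286.5,219.5)]];print(np.array(a).round(4))
print(np.arctan2(a[2][0]-a[0][0],a[0][1]-a[2][1]))
p=proj(d,[.515,-.207,.105]); print(p)
# fingertips predicted mid in image at TCP
s=np.array(get_state()['position']);print(s,proj(d,s))
```

```text
[[ 0.5164 -0.1916  0.123 ]
 [ 0.5171 -0.2074  0.123 ]
 [ 0.5176 -0.2238  0.123 ]]
0.035688367587900394
[283.73674714 198.15871702]
[ 0.51549914 -0.20663574  0.22923788] [284.59596843 238.68446426]
```

```bash
python3 -m jog '[[1.5,-1,-30,0.036],[1.5,-1,-60,0.036],[1.5,-1,-85,0.036],[1.5,-1,-105,0.036],[1.5,-1,-120,0.036],[1.5,-1,-132,0.036],[1.5,-1,-142,0.036],[1.5,-1,-144,0.036]]' 
python3 -m jog '[[0,0,0,0],[0,0,0,0],[0,0,0,0],[0,0,0,0],[0,0,0,0],[0,0,0,0],[0,0,0,0],[0,0,0,0]]' -1 25
```

```text
time: 4.25
position: [0.517, -0.2082, 0.0851]
tool_rot: [-2.183, -2.259, 0.001]
ft_force: [0.0, -0.3, 0.4]
grip_width: 0.602
time: 5.25
position: [0.5173, -0.2083, 0.0856]
tool_rot: [2.183, 2.259, 0.0]
ft_force: [0.2, -0.2, 1.0]
grip_width: 0.088
```

```bash
python3 -m jog '[[0,0,6,0],[0,0,14,0],[0,0,24,0],[0,0,36,0],[0,0,50,0],[0,0,75,0],[0,0,105,0],[0,0,135,0]]'
python3 -m jog '[[0,0,12,0],[0,30,15,0],[-4,80,15,0],[-8,130,15,0],[-12,180,15,0],[-16,230,15,0],[-20,275,15,0],[-21,304,10,0]]'
python3 -m jog '[[0,0,-15,0],[0,0,-25,0],[0,0,-25,0],[0,0,-25,0],[0,0,-25,0],[0,0,-25,0],[0,0,-25,0],[0,0,-25,0]]'
python3 - <<'E'
from h import *
d=snap('wrist','w3');s=get_state();print(s['position'],s['grip_width'])
p=np.array(s['position']);print(proj(d,p-[0,0,.0675]),proj(d,[.4963,.0961,.106]))
a=snap('scene','s3');q=proj(a,p-[0,0,.06]).astype(int)
x,y=q;A=cv2.resize(a['image'][y-38:y+37,x-50:x+50,::-1],(400,300),interpolation=cv2.INTER_CUBIC)
B=cv2.resize(d['image'][150:300,180:380,::-1],(400,300),interpolation=cv2.INTER_CUBIC)
W=cv2.resize(d['image'][170:245,240:340,::-1],(800,600),interpolation=cv2.INTER_CUBIC)
print('scene org',x-50,y-38)
cv2.imwrite('pics/c3.png',W);cv2.imwrite('pics/c3s.png',A)
E
```

```text
time: 6.25
position: [0.5172, -0.2084, 0.2224]
tool_rot: [2.183, 2.258, 0.001]
ft_force: [-0.2, 0.6, -1.9]
grip_width: 0.085
time: 7.25
position: [0.4955, 0.0984, 0.2304]
tool_rot: [-2.18, -2.262, -0.0]
ft_force: [0.3, -0.8, -1.9]
grip_width: 0.087
time: 8.25
position: [0.4962, 0.0958, 0.2056]
tool_rot: [2.183, 2.259, 0.0]
ft_force: [0.5, -0.8, -1.7]
grip_width: 0.085
[0.49621879 0.09573257 0.2056476 ] 0.08948996170649463
[283.12324039 212.19414412] [283.16783789 203.17389884]
scene org 214 121
```

View pics/c3.png

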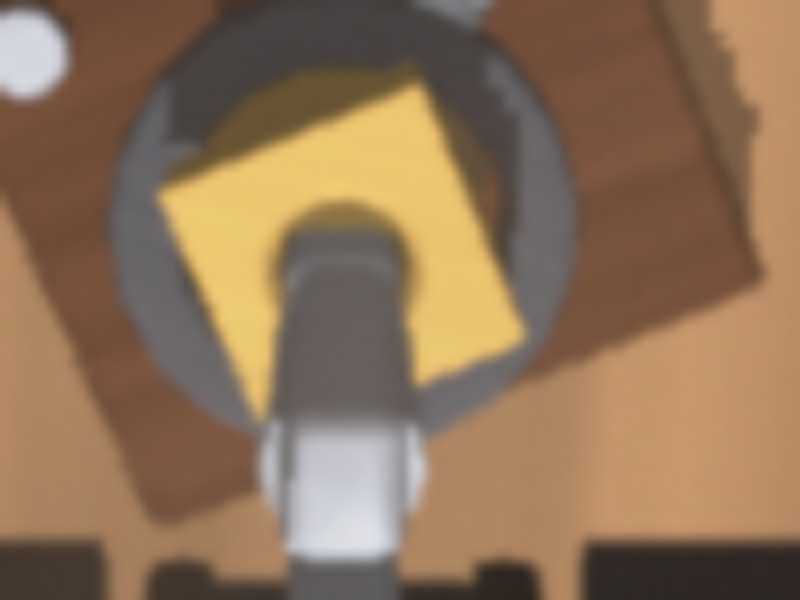

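Run:
```python
from h import *
d=load('w3');p=np.array([.4962,.0957,.2056])
for dz in(.064,.0675,.071):
  for r,h in((.0055,0),(.007,.0015)): print(dz,r,(proj(d,p+[0,r,h-dz])-[240,170])*8,(proj(d,p+[-r,0,h-dz])-[240,170])*8,(proj(d,p+[r,0,h-dz])-[240,170])*8)
m=np.array([.4963,.0961,.106])
for v in([0,.0078,0],[.0078,0,0],[-.0078,0,0],[0,.0093,0],[0,0,0]): print('bore',(proj(d,m+v)-[240,170])*8)
for h in(.017,.019,.0205,.047-.0675+.0,):pass
print('web bottom',(proj(d,p+[0,.007,.047-.0675])-[240,170])*8)
```

```text
0.064 0.0055 [346.70238126 293.32806393] [290.47865311 344.47978495] [399.19404129 348.01579823]
0.064 0.007 [347.24933689 282.16041663] [275.28699613 347.69915106] [414.42167681 352.22298946]
0.0675 0.0055 [346.6239416  285.45529516] [291.11716418 335.99390976] [398.44723351 339.48764836]
0.0675 0.007 [347.16329942 274.37709268] [276.12373054 339.1250302 ] [413.47573541 343.59450794]
0.071 0.0055 [346.54748584 277.78164516] [291.7396046  327.72161523] [397.71921604 331.17407381]
0.071 0.007 [347.07945291 266.7919727 ] [276.93929007 330.76789087] [412.55372264 335.18429336]
bore [347.67774991 198.41466867]
bore [413.49379097 267.62463843]
bore [277.1632803  263.15681446]
bore [348.130288   185.43444584]
bore [345.34270311 265.39119074]
web bottom [348.48975299 394.37385033]
```

View pics/c3s.png

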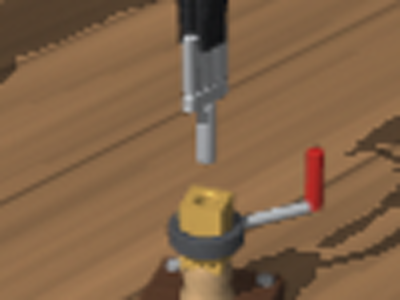

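Run:
```python
from h import *
d=load('w3');p=np.array([.4962,.0957,.2056-.0675])
for n,x,y,z in(('endfront',.007,.007,.0015),('shanktop side',.007,0,.047),('web bot +y',.0045,.021,.047),('web top +y',.0045,.021,.061),('tine bot',.004,.021,.061),('tine top out',.004,.021,.105),('tine top in',.004,.011,.105),('midtine top',.004,.005,.105)):
  print(n,*[((proj(d,p+[sx*x,y,z])-[240,170])*8).round() for sx in(-1,1)])
```

```text
endfront [278. 272.] [416. 277.]
shanktop side [263. 471.] [428. 476.]
web bot +y [300. 230.] [409. 233.]
web top +y [297. 267.] [413. 271.]
tine bot [304. 267.] [407. 271.]
tine top out [294. 425.] [424. 429.]
tine top in [289. 579.] [418. 583.]
midtine top [286. 670.] [414. 674.]
```

The scene crop shows the fork hanging upright over the collet. In the wrist crop the web, tine and shank edges all match prediction within about 0.4 mm. The mouth comes out at (0.4959,0.0961) and the shank at about the same place, so I lower it and watch the force.

```bash
python3 -m jog '[[-0.2,0.2,-8,0],[-0.2,0.2,-16,0],[-0.2,0.2,-22,0],[-0.2,0.2,-26,0],[-0.2,0.2,-29,0],[-0.2,0.2,-31,0],[-0.2,0.2,-33,0],[-0.2,0.2,-34,0]]' 
python3 -m jog '[[0,0,-0.5,0],[0,0,-1,0],[0,0,-1.5,0],[0,0,-2,0],[0,0,-2.5,0],[0,0,-3,0],[0,0,-3.5,0],[0,0,-4,0]]'
```

```text
time: 9.35
position: [0.496, 0.0959, 0.1716]
tool_rot: [2.183, 2.259, 0.0]
ft_force: [0.2, 0.0, -2.0]
grip_width: 0.086
time: 10.35
position: [0.496, 0.0959, 0.1676]
tool_rot: [2.183, 2.259, 0.0]
ft_force: [-0.1, 0.5, -1.8]
grip_width: 0.084
```

```bash
python3 -m jog '[[0,0,-1,0],[0,0,-2,0],[0,0,-3,0],[0,0,-4.5,0],[0,0,-6,0],[0,0,-7.5,0],[0,0,-9,0],[0,0,-10,0]]' 
python3 -m jog '[[0,0,-1.5,0],[0,0,-3,0],[0,0,-4.5,0],[0,0,-6,0],[0,0,-7.5,0],[0,0,-9,0],[0,0,-10.5,0],[0,0,-12,0]]'
```

```text
time: 11.35
position: [0.496, 0.0959, 0.1575]
tool_rot: [2.183, 2.259, -0.0]
ft_force: [-0.2, 0.3, -2.0]
grip_width: 0.09
time: 12.35
position: [0.496, 0.0959, 0.1455]
tool_rot: [2.183, 2.259, 0.0]
ft_force: [-0.6, -0.0, -2.4]
grip_width: 0.084
```

Still no contact force. About 14 mm remain.

```bash
python3 -m jog '[[0,0,-1.5,0],[0,0,-3,0],[0,0,-4.5,0],[0,0,-6,0],[0,0,-7.5,0],[0,0,-9,0],[0,0,-10,0],[0,0,-11,0]]' 
python3 -m jog '[[0,0,-0.3,0],[0,0,-0.6,0],[0,0,-0.9,0],[0,0,-1.2,0],[0,0,-1.5,0],[0,0,-1.8,0],[0,0,-2,0],[0,0,-2,0]]'
```

```text
time: 13.35
position: [0.496, 0.0959, 0.1345]
tool_rot: [2.183, 2.259, 0.0]
ft_force: [0.1, 0.5, -2.1]
grip_width: 0.086
time: 14.35
position: [0.496, 0.0959, 0.1326]
tool_rot: [2.183, 2.259, -0.0]
ft_force: [0.4, 0.0, -2.8]
grip_width: 0.086
```

```bash
python3 -m jog '[[0,0,-0.2,0],[0,0,-0.4,0],[0,0,-0.6,0],[0,0,-0.8,0],[0,0,-1,0],[0,0,-1.2,0],[0,0,-1.2,0],[0,0,-1.2,0]]' 
python3 -m jog '[[0,0,-0.2,0],[0,0,-0.4,0],[0,0,-0.6,0],[0,0,-0.6,0],[0,0,-0.6,0],[0,0,-0.6,0],[0,0,-0.6,0],[0,0,-0.6,0]]'
```

```text
time: 15.35
position: [0.4962, 0.096, 0.1316]
tool_rot: [2.183, 2.259, 0.001]
ft_force: [0.2, 0.5, 0.9]
grip_width: 0.087
time: 16.35
position: [0.4966, 0.096, 0.1315]
tool_rot: [2.183, 2.258, 0.002]
ft_force: [-0.6, -0.1, 5.1]
grip_width: 0.089
```

The floor contact came at TCP z 0.1315, which is the computed home depth. I release, rise and look.

```bash
python3 -m jog '[[0,0,0.6,0],[0,0,0.6,0],[0,0,0.6,0],[0,0,0.6,0],[0,0,0.6,0],[0,0,0.6,0],[0,0,0.6,0],[0,0,0.6,0]]' -0.4
python3 -m jog '[[0,0,5,0],[0,0,12,0],[0,0,22,0],[0,0,34,0],[0,0,46,0],[0,0,60,0],[0,0,72,0],[0,0,72,0]]'
python3 - <<'E'
from h import *
d=snap('wrist','w4');print(get_state()['joint_positions'].round(2),get_state()['ft_force'])
c=d['image'][60:270,140:420,::-1]
cv2.imwrite('pics/c4.png',cv2.resize(c,(800,600),interpolation=cv2.INTER_CUBIC))
a=[.496,.096]
for n,P in(('mid tine top',[*a,.169]),('mouth',[*a,.106]),('post top',[.53,.1785,.126])):print(n,(proj(d,P)-[140,60])*800/280)
E
```

```text
time: 17.35
position: [0.496, 0.0959, 0.1314]
tool_rot: [2.183, 2.259, 0.0]
ft_force: [0.4, 0.2, 0.7]
grip_width: 0.299
time: 18.35
position: [0.4967, 0.0961, 0.2046]
tool_rot: [2.183, 2.258, 0.003]
ft_force: [0.3, -0.5, 0.1]
grip_width: 0.3
[-0.69 -0.    0.44  1.8   0.    1.34 -0.21] [ 0.31766684  0.25536919 -0.39238934]
mid tine top [405.93429362 465.89515363]
mouth [405.84738063 411.14172418]
post top [538.43933998 140.43074358]
```

View pics/c4.png

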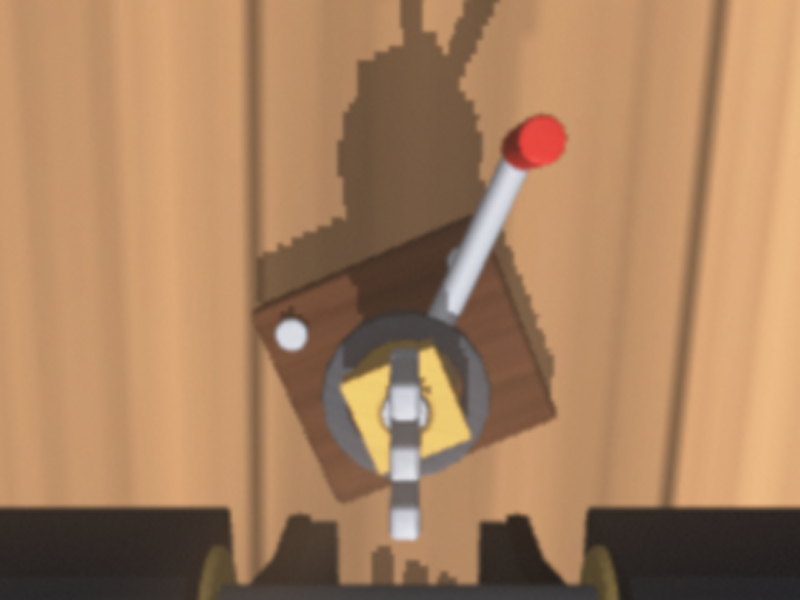

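The fork stands upright, with its centre tine top at (405,463) against a predicted (406,466), and the gripper is clear of it. The post top is at (541,140). Next I compute the pushing arc.

```bash
python3 - <<'E'
from h import *
b=np.array([496,96.]);t0=np.radians(67)
def C(a,d): t=t0-a;return b+90*np.array([np.cos(t),np.sin(t)])+d*np.array([-np.sin(t),np.cos(t)])
p0=C(0,36);print('pre',p0-[496,95.9],'twist',t0-np.pi/2-.036)
f=C(0,22);print('contact',f-p0)
# arc steps from contact
for a in np.arange(0,1.61,.05): print(a.round(2),(C(a,22)-f).round(1))
E
python3 -m jog '[[0,0,0,-0.1],[0,20,0,-0.2],[0,50,0,-0.3],[0,80,0,-0.4],[2,97,0,-0.437],[2,97,-20,-0.437],[2,97,-55,-0.437],[2,97,-90,-0.437]]' -1 10
```

```text
pre [ 2.02762684 97.01175744] twist -0.43742572795869566
contact [12.88706795 -5.4702358 ]
0.0 [0. 0.]
0.05 [ 4.6 -0.9]
0.1 [ 9.1 -1.9]
0.15 [13.5 -3.3]
0.2 [17.9 -4.8]
0.25 [22.2 -6.5]
0.3 [26.4 -8.5]
0.35 [ 30.5 -10.7]
0.4 [ 34.4 -13. ]
0.45 [ 38.3 -15.6]
0.5 [ 42.  -18.3]
0.55 [ 45.6 -21.3]
0.6 [ 49.  -24.4]
0.65 [ 52.3 -27.7]
0.7 [ 55.4 -31.1]
0.75 [ 58.3 -34.7]
0.8 [ 61.1 -38.4]
0.85 [ 63.6 -42.3]
0.9 [ 66.  -46.3]
0.95 [ 68.1 -50.4]
1.0 [ 70.1 -54.6]
1.05 [ 71.8 -58.9]
1.1 [ 73.3 -63.3]
1.15 [ 74.6 -67.7]
1.2 [ 75.7 -72.2]
1.25 [ 76.6 -76.8]
1.3 [ 77.2 -81.4]
1.35 [ 77.6 -86. ]
1.4 [ 77.7 -90.6]
1.45 [ 77.7 -95.2]
1.5 [ 77.4 -99.9]
1.55 [  76.8 -104.5]
1.6 [  76.1 -109. ]
time: 19.4
position: [0.4976, 0.1928, 0.1118]
tool_rot: [2.621, 1.732, -0.001]
ft_force: [0.1, 0.4, 0.5]
grip_width: 0.003
```

```bash
python3 -m jog '[[0,0,-6,0],[0,0,-12,0],[3,-1.3,-12,0],[6,-2.5,-12,0],[8,-3.4,-12,0],[10,-4.3,-12,0],[12,-5.1,-12,0],[12.9,-5.5,-12,0]]'
python3 -m jog '[[0.6,-0.1,0,-0.0],[1.1,-0.2,0,-0.01],[1.7,-0.3,0,-0.02],[2.3,-0.5,0,-0.025],[2.9,-0.6,0,-0.03],[3.4,-0.7,0,-0.04],[4,-0.8,0,-0.045],[4.6,-0.9,0,-0.05]]'
```

```text
time: 20.4
position: [0.511, 0.1873, 0.1014]
tool_rot: [2.621, 1.732, 0.0]
ft_force: [0.1, 0.9, 0.2]
grip_width: 0.007
time: 21.4
position: [0.5155, 0.1865, 0.1014]
tool_rot: [2.664, 1.665, -0.0]
ft_force: [-0.1, 0.1, -0.4]
grip_width: 0.005
```

```bash
python3 -m jog '[[2.3,-0.5,0,-0.025],[4.5,-1,0,-0.05],[6.7,-1.7,0,-0.075],[8.9,-2.4,0,-0.1],[11.1,-3.1,0,-0.125],[13.3,-3.9,0,-0.15],[15.5,-4.7,0,-0.175],[17.6,-5.6,0,-0.2]]'
python3 - <<'E'
from h import *
for k in range(3): print(get_state()['ft_force'].round(2)); d=snap('wrist','w5')
b=np.array([.496,.096])
for a in (0,.1,.2): t=np.radians(67)-a; print(a,proj(d,[*(b+.09*np.array([np.cos(t),np.sin(t)])),.126]).round())
i=d['image'].astype(int);m=((i[...,0]>120)&(i[...,1]<60)&(i[...,2]<60));ys,xs=np.nonzero(m);print(len(xs),xs.mean(),ys.mean(),xs.min(),xs.max(),ys.min(),ys.max())
E
```

```text
time: 22.4
position: [0.5333, 0.1808, 0.1014]
tool_rot: [2.818, 1.389, 0.0]
ft_force: [0.4, 0.6, 0.1]
grip_width: 0.003
[0.4  0.63 0.09]
[0.86 0.01 0.27]
[ 0.5  -0.05  0.02]
0 [280. 259.]
0.1 [296. 256.]
0.2 [313. 254.]<stdin>:5: RuntimeWarning: Mean of empty slice.
  ret = ret.dtype.type(ret / rcount)
Traceback (most recent call last):
ValueError: zero-size array to reduction operation minimum which has no identity
```

Run:
```python
from h import *
d=load('w5');a=snap('scene','s5')
A=cv2.resize(a['image'][125:215,230:350,::-1],(400,300),interpolation=cv2.INTER_CUBIC)
B=cv2.resize(d['image'][:,:,::-1],(400,300))
cv2.imwrite('pics/c5.png',np.hstack([A,B]))
```

```text
(no output)
```

View pics/c5.png

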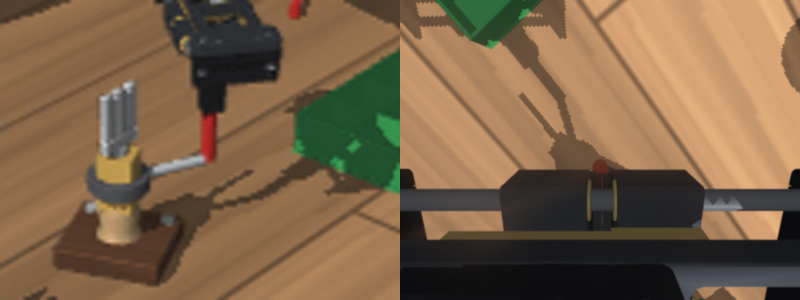

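Run:
```python
from h import *
s=get_state();a=load('s5');d=load('w5');p=np.array(s['position']);print(p,s['time'])
M=R.from_rotvec(s['tool_rot']).as_matrix();print(M.round(2))
print('tcp scene',(proj(a,p)-[230,125])*10/3,'wrist',proj(d,p)/1.4+[400,0])
for n,P in(('post top',[.531,.1785,.126]),('post bot',[.531,.1785,.076])):print(n,(proj(a,P)-[230,125])*10/3,proj(d,P)/1.4+[400,0])
for n,q in(('halfx+',[.0095,0,0]),('y+',[0,.015,0])):print(n,proj(d,p+M@q)/1.4+[400,0])
A=cv2.resize(a['image'][138:183,265:325,::-1],(400,300),interpolation=cv2.INTER_CUBIC)
B=cv2.resize(d['image'][180:270,220:340,::-1],(400,300),interpolation=cv2.INTER_CUBIC)
cv2.imwrite('pics/c6.png',np.hstack([A,B]))
```

```text
[0.53309704 0.18087218 0.10137033] 22.6
[[ 0.61  0.79 -0.  ]
 [ 0.79 -0.61 -0.  ]
 [-0.    0.   -1.  ]]
tcp scene [209.0422581  135.97489879] wrist [600.57909887 170.79946942]
post top [206.16616806 112.30248838] [600.13266933 185.21297388]
post bot [205.02204838 160.295895  ] [600.49255438 165.37546531]
halfx+ [600.54649852 160.2597688 ]
y+ [617.91487392 170.77324445]
```

View pics/c6.png

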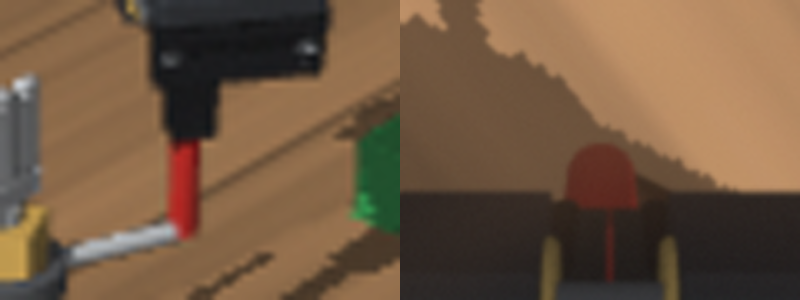

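Both views show the finger ends sitting just above the post top, around z 0.126. They are not beside the post, although the TCP reads 0.101. So the fingers reach about 25 mm less far down than stated, and the post is unmoved. I back off and go lower.

```bash
python3 -m jog '[[0,0,8,0],[0,0,15,0],[-12,4,15,0.1],[-24,8,15,0.2],[-35,12,15,0.25],[-35,12,0,0.25],[-35,12,-12,0.25],[-35,12,-21,0.25]]'
python3 -m jog '[[2,-0.8,0,0],[4,-1.7,0,0],[6,-2.5,0,0],[8,-3.4,0,0],[9.5,-4,0,0],[11,-4.6,0,0],[12,-5.1,0,0],[12.9,-5.5,0,0]]'
python3 - <<'E'
from h import *
a=snap('scene','s7')
cv2.imwrite('pics/c7.png',cv2.resize(a['image'][130:205,240:340,::-1],(800,600),interpolation=cv2.INTER_CUBIC))
E
```

```text
time: 23.6
position: [0.4978, 0.1922, 0.0789]
tool_rot: [2.622, 1.73, -0.003]
ft_force: [0.9, -1.1, -0.2]
grip_width: 0.003
time: 24.6
position: [0.5111, 0.1874, 0.0804]
tool_rot: [2.621, 1.732, 0.0]
ft_force: [0.5, 0.0, 0.2]
grip_width: 0.005
```

View pics/c7.png

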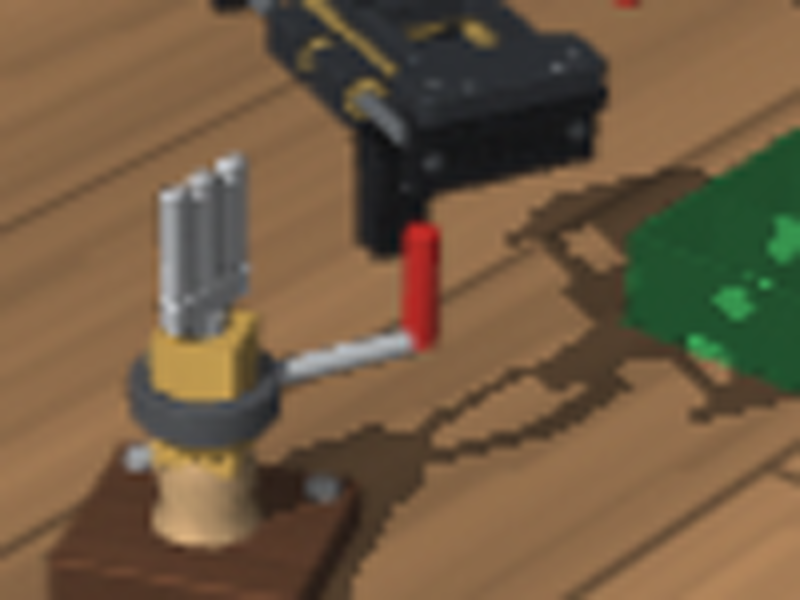

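Run:
```python
from h import *
a=load('s7')
for z in(.08,.1,.11,.12): print(z,(proj(a,[.5111,.1874,z])-[240,130])*8)
for c in([.531,.1785,.126],[.531,.1785,.078]):print((proj(a,c)-[240,130])*8)
```

```text
0.08 [387.78536907 309.57721707]
0.1 [388.68030016 264.18618227]
0.11 [389.13278799 241.23593366]
0.12 [389.58867431 218.11331331]
[414.79880335 229.52597211]
[412.16078138 340.1854281 ]
```

The fingertip is at about z 0.105, which gives 21 mm of overlap with the post from its anticlockwise side. I push along the arc. My picture budget is used up, so from here I work by numbers.

```bash
python3 -m jog '[[1.2,-0.2,0,-0.012],[2.3,-0.4,0,-0.025],[3.5,-0.6,0,-0.037],[4.6,-0.9,0,-0.05],[5.7,-1.1,0,-0.062],[6.9,-1.4,0,-0.075],[8,-1.6,0,-0.087],[9.1,-1.9,0,-0.1]]'
python3 - <<'E'
from h import *
def red():
    d=snap('scene');i=d['image'].astype(int)[140:190,275:330];m=(i[...,0]>110)&(i[...,1]<60)&(i[...,2]<60);ys,xs=np.nonzero(m);return len(xs),xs.mean()+275,ys.mean()+140
print(red(),get_state()['ft_force'])
E
```

```text
time: 25.65
position: [0.5183, 0.1861, 0.0802]
tool_rot: [-2.703, -1.598, 0.005]
ft_force: [-4.9, 0.2, 3.9]
grip_width: 0.006
(53, np.float64(292.37735849056605), np.float64(164.79245283018867)) [-5.34292754  1.30664477  3.29714345]
```

```bash
cat > f.py <<'E'
from h import *
b=np.array([.496,.096]);F=[]
for k in range(3):
    s=get_state();F.append(s['ft_force']);
    if k<2: d=get_image('scene')
F=np.mean(F,0);p=s['position'][:2]-b
# lever angle: tool = 90 radial + d tangential
th=np.arctan2(p[1],p[0])-np.arctan2(20,90)
i=d['image'].astype(int)[140:190,275:330];m=(i[...,0]>110)&(i[...,1]<60)&(i[...,2]<60);ys,xs=np.nonzero(m)
print('a~%.3f tang %.2f rad %.2f z %.2f r %.1f red %s t %.2f'%(np.radians(67)-th,F[:2]@[-np.sin(th),np.cos(th)],F[:2]@[np.cos(th),np.sin(th)],F[2],np.hypot(*p)*1e3,(len(xs),xs.mean().round(1)+275,ys.mean().round(1)+140),s['time']))
E
python3 -m jog '[[2.8,-0.8,0,-0.031],[4.4,-1.4,0,-0.05],[6.6,-2.1,0,-0.075],[8.8,-2.9,0,-0.1],[11,-3.7,0,-0.125],[13.1,-4.6,0,-0.15],[15.2,-5.6,0,-0.175],[17.3,-6.6,0,-0.2]]'
python3 f.py
```

```text
time: 26.7
position: [0.5355, 0.1799, 0.0802]
tool_rot: [-2.849, -1.32, 0.005]
ft_force: [-5.1, 1.1, 3.4]
grip_width: 0.003
a~0.262 tang 4.83 rad -2.04 z 3.23 r 92.8 red (54, np.float64(294.5), np.float64(167.7)) t 26.80
```

```bash
python3 -m jog '[[1.6,-0.8,0,-0.02],[3.3,-1.7,0,-0.04],[4.9,-2.6,0,-0.06],[6.5,-3.5,0,-0.08],[8,-4.5,0,-0.1],[9.4,-5.3,0,-0.117],[10.7,-6.2,0,-0.133],[11.9,-7.1,0,-0.15]]'
python3 f.py
```

```text
time: 27.8
position: [0.5474, 0.1732, 0.0801]
tool_rot: [-2.939, -1.103, 0.005]
ft_force: [-5.4, 2.7, 2.8]
grip_width: 0.002
a~0.407 tang 5.16 rad -2.32 z 2.34 r 92.7 red (54, np.float64(295.4), np.float64(170.0)) t 27.90
```

```bash
python3 -m jog '[[0.9,-0.7,0,-0.012],[1.9,-1.3,0,-0.025],[2.8,-2,0,-0.037],[3.7,-2.7,0,-0.05],[4.6,-3.4,0,-0.062],[5.5,-4.2,0,-0.075],[6.4,-4.9,0,-0.087],[7.3,-5.7,0,-0.1]]'
python3 f.py
python3 -m jog '[[0.9,-0.8,0,-0.012],[1.7,-1.5,0,-0.025],[2.6,-2.3,0,-0.037],[3.4,-3.1,0,-0.05],[4.2,-3.9,0,-0.062],[5.1,-4.7,0,-0.075],[5.9,-5.5,0,-0.087],[6.7,-6.4,0,-0.1]]'
python3 f.py
```

```text
time: 28.9
position: [0.5546, 0.1678, 0.0801]
tool_rot: [-2.99, -0.955, 0.005]
ft_force: [-5.6, 2.3, 3.1]
grip_width: 0.008
a~0.505 tang 5.37 rad -3.00 z 3.06 r 92.7 red (51, np.float64(295.3), np.float64(172.0)) t 29.00
time: 30.0
position: [0.5611, 0.162, 0.0801]
tool_rot: [-3.034, -0.805, 0.005]
ft_force: [-6.4, 3.1, 3.9]
grip_width: 0.004
a~0.598 tang 6.35 rad -2.93 z 2.96 r 92.7 red (26, np.float64(295.0), np.float64(176.5)) t 30.10
```

```bash
python3 -m jog '[[0.8,-0.9,0,-0.012],[1.6,-1.7,0,-0.025],[2.3,-2.5,0,-0.037],[3.1,-3.4,0,-0.05],[3.8,-4.3,0,-0.062],[4.5,-5.2,0,-0.075],[5.3,-6.1,0,-0.087],[6,-7,0,-0.1]]'
python3 f.py
```

```text
time: 31.1
position: [0.5666, 0.1559, 0.0801]
tool_rot: [-3.069, -0.653, 0.007]
ft_force: [-6.9, 4.5, 3.5]
grip_width: 0.001
a~0.686 tang 7.26 rad -3.94 z 3.09 r 92.6 red (34, np.float64(294.8), np.float64(177.9)) t 31.20
```

```bash
python3 -m jog '[[0.7,-0.9,0,-0.012],[1.4,-1.8,0,-0.025],[2.1,-2.7,0,-0.037],[2.8,-3.7,0,-0.05],[3.4,-4.6,0,-0.062],[4.1,-5.6,0,-0.075],[4.7,-6.6,0,-0.087],[5.3,-7.6,0,-0.1]]'
python3 f.py
python3 - <<'E'
from h import *
s=get_state();print(s['position'],s['ft_force'],s['torque'],R.from_rotvec(s['tool_rot']).as_matrix().round(3).tolist())
E
```

```text
time: 32.2
position: [0.5716, 0.1496, 0.0801]
tool_rot: [-3.096, -0.5, 0.007]
ft_force: [-6.8, 7.2, 4.1]
grip_width: 0.006
a~0.773 tang 8.47 rad -3.80 z 3.58 r 92.6 red (34, np.float64(294.3), np.float64(178.7)) t 32.30
[0.57165074 0.14941346 0.08008824] [-6.16842103  6.0706983   3.22622731] [ 1.31621272  1.71679988 -0.05611944] [[0.949, 0.315, -0.005], [0.315, -0.949, 0.004], [-0.004, -0.006, -1.0]]
```

```bash
python3 -m jog '[[0.4,-0.7,0,-0.008],[0.8,-1.3,0,-0.016],[1.2,-2,0,-0.025],[1.6,-2.6,0,-0.033],[2,-3.3,0,-0.041],[2.4,-4,0,-0.05],[2.4,-4,0,-0.05],[2.4,-4,0,-0.05]]'
python3 f.py
```

```text
time: 33.3
position: [0.5738, 0.1462, 0.0801]
tool_rot: [-3.107, -0.424, 0.008]
ft_force: [-8.0, 8.0, 3.6]
grip_width: 0.005
a~0.815 tang 10.02 rad -5.05 z 3.18 r 92.6 red (39, np.float64(293.9), np.float64(179.8)) t 33.40
```

Run:
```python
from h import *
F=[]
for k in range(16): F.append(get_state()['ft_force']);get_image('top')
F=np.array(F);print(F.mean(0),F.std(0),get_state()['time'])
f=F.mean(0);p=get_state()['position'][:2]-np.array([.496,.096])
for d in(18,22):
  th=np.arctan2(p[1],p[0])-np.arctan2(d,90);t=f[:2]@[-np.sin(th),np.cos(th)];r=f[:2]@[np.cos(th),np.sin(th)];print(th,t,r,t-r*7/90)
```

```text
[-7.68053836  7.3651767   3.5840525 ] [0.54562892 0.56488488 0.41089331] 34.2
0.37506851846457545 9.666828092217658 -4.448475238410902 10.012820610760729
0.33272096944399965 9.46983583046211 -4.8537312096303245 9.847348257877801
```

```bash
python3 -m jog '[[0.3,-0.6,0,-0.007],[0.6,-1.1,0,-0.014],[0.9,-1.7,0,-0.021],[1.2,-2.2,0,-0.028],[1.5,-2.8,0,-0.035],[1.5,-2.8,0,-0.035],[1.5,-2.8,0,-0.035],[1.5,-2.8,0,-0.035]]'
python3 - <<'E'
from h import *
F=[]
for k in range(14): F.append(get_state()['ft_force']);get_image('top')
F=np.array(F);f=F.mean(0);p=get_state()['position'][:2]-np.array([.496,.096])
for d in(20,):
  th=np.arctan2(p[1],p[0])-np.arctan2(d,90);t=f[:2]@[-np.sin(th),np.cos(th)];r=f[:2]@[np.cos(th),np.sin(th)];print(f,th,t,r,t-r*7/90)
E
```

```text
time: 35.2
position: [0.5753, 0.1439, 0.0801]
tool_rot: [-3.113, -0.369, 0.008]
ft_force: [-7.6, 7.8, 4.3]
grip_width: 0.003
[-7.87100433  7.92114477  3.78044907] 0.325194252116368 10.020716841177954 -4.927725403016932 10.403984372523716
```

The push is now 10.0–10.4 N, against 4.8–5.3 N for free turning, so it is about twice. I stop here, back away and rise clear.

```bash
python3 -m jog '[[-1,3,0,0],[-3,9,0,0],[-6,18,0,0],[-10,30,0,0],[-13,38,0,0],[-13,38,30,0],[-13,38,70,0],[-13,38,115,0]]'
python3 -m jog '[[0,40,20,0],[0,90,30,0],[0,140,30,0],[0,170,30,0],[0,170,30,0],[0,170,30,0],[0,170,30,0],[0,170,30,0]]'
python3 - <<'E'
from h import *
s0=load('s0')['image'].astype(int);t0=load('t0')['image'].astype(int)
a=snap('scene','s9');t=snap('top','t9');b=np.array([.496,.096])
i=a['image'].astype(int);m=(i[...,0]>110)&(i[...,1]<60)&(i[...,2]<60);m[:,:275]=0;m[:,345:]=0;m[:145]=0;m[195:]=0;ys,xs=np.nonzero(m);print('red scene',len(xs),xs.mean(),ys.mean())
for al in(.7,.8,.9): th=np.radians(67)-al;print(al,proj(a,[*(b+.09*np.array([np.cos(th),np.sin(th)])),.101]))
# fork: bright grey tine pixels in scene near collet
hsv=cv2.cvtColor(a['image'],cv2.COLOR_RGB2HSV);g=(hsv[...,1]<40)&(hsv[...,2]>120);g[:,:250]=0;g[:,278:]=0;g[:140]=0;g[178:]=0;ys,xs=np.nonzero(g);print('fork',len(xs),xs.min(),xs.max(),ys.min(),ys.max(),xs.mean())
for dy in(-.021,.021):print('tine top out',proj(a,[b[0]-dy*.036,b[1]+dy,.169]),'web bottom',proj(a,[b[0],b[1]+dy,.111]))
# same fork pixels at s7 just after release?
h7=cv2.cvtColor(load('s7')['image'],cv2.COLOR_RGB2HSV);g7=(h7[...,1]<40)&(h7[...,2]>120);g7[:,:250]=0;g7[:,278:]=0;g7[:140]=0;g7[178:]=0;ys,xs=np.nonzero(g7);print('fork s7',len(xs),xs.min(),xs.max(),ys.min(),ys.max(),xs.mean())
D=np.abs(i-s0).max(2)>45
for n,(x0,x1,y0,y1) in dict(pot=(315,360,215,262),tray=(315,400,135,185),lid=(110,215,260,345),green=(208,224,195,236),bigfork=(192,222,228,280),rest=(172,190,230,262)).items():print(n,D[y0:y1,x0:x1].sum())
E
```

```text
time: 36.9
position: [0.5649, 0.1765, 0.1961]
tool_rot: [3.12, 0.365, -0.002]
ft_force: [-0.1, 0.5, 0.7]
grip_width: 0.007
time: 37.9
position: [0.566, 0.345, 0.2258]
tool_rot: [-3.121, -0.362, -0.001]
ft_force: [-0.4, 0.8, -1.0]
grip_width: 0.005
red scene 61 293.6393442622951 177.19672131147541
0.7 [294.27266025 176.32701402]
0.8 [293.42576935 177.83139497]
0.9 [292.27724393 179.29361923]
fork 53 260 269 150 171 262.0943396226415
tine top out [259.68229674 154.55155435] web bottom [259.8061614  172.01300241]
tine top out [269.18033476 149.29542025] web bottom [269.46303358 166.72525635]
fork s7 62 260 277 149 176 263.43548387096774
pot 0
tray 326
lid 0
green 6
bigfork 31
rest 16
```

```bash
python3 -c "
from bench import *
print(close_job())"
```

```text
the job is handed in; nothing more can be done
None
```

The fork head is home in the collet, the nut is tightened to about twice its free push, and the job was handed in at about 38 s of the 72 s allowed.

**Fork:** I took the grey fork from the rest block, leaving the green one and the larger grey one. It went into the collet with no side force. It touched the bore floor at the computed depth with about 7 N, and I then let go. After the nut was turned, its edges in the scene image were still within about 1–2 pixels of where a fully home fork should appear.

**Nut:** I swung the red post clockwise about 0.78 rad. The push was 4.8–5.3 N turning freely and started to rise at about 0.5 rad. I stopped at 10.0 N along the turning direction, or 10.4 N counting side friction at the post. That is about twice the free push and just under your "11 N right". The gripper then backed off and rose clear.

**What failed or disagreed:**
- **First push missed:** the first pass went over the top of the post and touched nothing. The fingers end about 24 mm higher than the reported TCP, so I went lower and repeated it. That also means the fork was gripped nearer its tine tops than planned.
- **Extra forces while pushing:** there was also about 4–5 N along the lever and 3–4 N upward, probably friction at the post.
- **Tray not fully confirmed:** the final image comparison showed no change at the pot or seed box, and a few changed pixels around the other forks and the rest block. The tray area did change, most likely from the arm above it or its shadow. I felt no contact there, but my picture views were used up, so I did not check it by eye.

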